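# Close the wiring enclosure: hook the cover under the lip and latch it

## Robot

A 6-joint arm with a two-finger parallel gripper is mounted at the origin on a cart in front of the work surface, level with it; the furniture and walls round the work are solid. World frame = base frame: x ahead of the robot, y to its left, z up, the work surface at z = 0. Lengths are in m, angles in rad, forces in N, time in s.
With the tool pointing down it reaches from about 0.375 to 0.9 m from the base axis. Payload 3.1 kg.
Tool frame: the origin (TCP) lies midway between the tips of the shut fingers; the grasp point (between the pads) lies 19 mm behind it (manip.hold_point_z is the distance from the TCP to the grasp point, in m); x points along the fingers, y is the direction in which the jaws open and shut, and the axes are right-handed (so a half turn about x gives the same grasp; the last joint's range is limited). The gripper opens to 85 mm and grips with 20 to 120 N. Pads are 22 mm wide; open, the fingers measure 114 mm over their backs; the gripper's body (76 mm by 85 mm) begins 54 mm behind the grasp point. The pads swing forward as they close: fully open they stand 13 mm farther back than shut.
Start: joints at [-1.31, 0.527, 1.433, -0, 1.181, -0.178], TCP at [0.266, -0.566, 0.231] pointing down, gripper open.
Joint ranges: [-3.08, 3.08], [-0.75, 2.2], [0.22, 2.44], [-1.43, 4.57], [0, 2.65], [-2.85, 2.85]. Speed limits (rad/s): [2.79, 2.79, 3.14, 3.14, 3.14, 3.14].

## Interface

Orientations are given as a unit quaternion [x, y, z, w].
In Python, from station import manip, snapshot gives the robot as it stands.
- The arm moves only by the tool play_rows, never from a script. Its argument "series" is a list of rows, each a list of 4 numbers: the shift along the tool's x, y, z in m, then the turn about the tool's x in degrees. In form: [[tx, ty, tz, spin], ...]. A call has 1 to 20 rows; each row is the pose to reach, as a shift and turn from the pose measured when the call began, along the tool's axes at that moment; what a row does not reach only later rows make up. A row lasts 1/10 s, in which the tool goes at most 50 mm and 8.59 degrees, less where a joint would pass 70% of its speed; a pose out of reach is approached as far as the arm can. A call with a gripper value outside its range is refused whole. "claw" is the opening in per cent of the stroke, from 0 (shut) to 100 (fully open), set as the call begins (left out, the last holds). The fingers move at their own pace and stop on an object; "force" is the grip in N (left out, the last holds). Time passes only in rows, so rows that repeat a pose let the fingers close. It gives the time, the measured TCP pose, the force and the opening at its end, in the units of the state.
- manip.sense(): the state, without advancing time (a new reading comes with each control period).
- snapshot(name): name is "scene" or "top" or "wrist"; returns a dict with "image" (420x560x3 uint8, blue, green, red), "depth" (420x560 float32, m along the optical axis (not along the pixel's ray), 0 where there is no reading), "fov_y" (degrees; the focal length in pixels is half the picture's height over the tangent of half this angle, whatever the lens; pixels are square), "cx", "cy" (the principal point, pixels), "R" (3x3) and "t" (3): a world point X has camera coordinates R X + t. Camera axes: x right, y down, z forward; pixel columns grow to the right and rows downward; lengths in m; the calibration is good to about 2 mm. A picture is of the moment at which its call begins.
- manip.sign_off(): hands the job in, once; it reports no verdict.
The state is a dict: "t": time; "q": joint angles; "qd": joint speeds; "tau": joint torques, N m; "tcp_pos": TCP position; "tool_rot": TCP orientation; "force": force on the tool from outside, world axes, zero at the start; "ft_torque": the same for the moment, N m; "finger_gap": opening from 0.0 (shut) to 1.0 (fully open).
Only numpy, scipy, OpenCV 4.12 (cv2) and the standard library are available. Lean on these libraries where they do the work, as an engineer would, in place of code of your own. Each camera call takes 0.05 s, during which the arm holds its last target.

## Task

Close the grey wiring enclosure with the square aluminium cover: first slide the latch fully back out of the way, then tilt the cover to hook one edge under the enclosure's fixed lip and lower the other edge gently, without letting it drop, until the cover lies flat on its seat inside the frame. Then slide the latch fully home over the cover's free edge. Leave the other things on the table where they are.

Things in the scene. Friction and masses are not known exactly. Their poses are not given: they have to be found in the camera images.
- panel_handle (a point): Centre of the black handle bar in the middle of the loose cover. The bar lies along the cover's y axis: 84 mm long, 14 mm wide (x), 20 mm high; its top is 10 mm above this point, the plate's top 22 mm and the plate's underside 28 mm below it. Under the bar: 12 mm of air between two 14 mm feet. Axes are the cover's; z out of its top.
- panel: The cover: flat aluminium plate 150 x 150 x 6 mm, 0.34 kg, dark vent slots, black bridge handle. It starts flat on the table, handle up. Origin at the centre of its underside, axes as panel_handle. The same either way round: the edge at x = +75 or at x = -75 mm (both parallel to the handle) may be hooked.
- bay (a point): Fixed grey enclosure, open on top: middle of the seat on which the cover's underside must lie, 36 mm above the table. z up, +x from lip to latch, y along the lip. Recess for the cover: x -77 to 77, y -77.5 to 77.5 mm. Seat shelves 19 mm deep at the lip, 12 at the latch, 9 at the sides; open hollow between. Side and latch-side walls rise 8 mm above the seat.
- lip (a point): Middle of the lower inner edge of the enclosure's fixed lip, on the side nearer the robot: at bay x = -63 mm, 12 mm above the seat. The lip is 4 mm thick and overhangs the recess by 14 mm (bay x = -77 to -63 mm) along its whole width; the slot under it is 12 mm high. Axes as bay.
- latch (a joint): Slide latch outside the +x wall (m): 0 fully back (open), 0.022 fully home; grows towards the lip (bay -x). Its tongue, 40 mm wide and 5 mm thick, has its tip at bay x = 82 mm when open, 60 mm when home; underside 9 mm above the seat. Starts partly or fully home. About 2 N moves it; it stays where it is left.
- latch_knob (a point): Centre of the latch's black knob: 16 (bay x) x 30 (bay y) x 34 mm high, standing on the tongue and moving with it. Axes as bay. Its top is 17 mm above this point, the tongue's top face 17 mm below. Guide rails 17 to 28 mm to either side in y end 13 mm below this point.
- nut_dish: Bystander: shallow round dish, 70 mm across, 14 mm high. Leave it.
- brush: Bystander: flat brush with a wooden handle, 156 mm long. Leave it.
- marker_pen: Bystander: blue marker pen, 140 mm. Leave it.

How it is judged:
On the way, in this order (a step that is already met when the one before it is completed fails the run):
1. the latch is slid fully back (value of joint latch below 0.005 m), for 0.1 s.
2. the cover, hooked under the lip, lies flat on its seat (z of panel_handle in the frame of bay between 0.0245 and 0.0315 m and x of panel_handle in the frame of bay between -0.005 and 0.005 m and y of panel_handle in the frame of bay between -0.005 and 0.005 m and angle between panel_handle's own z axis and vertical below 0.03 rad), for 0.2 s.
3. the latch is slid home over the cover (all of step 2 and value of joint latch above 0.018 m), for 0.2 s.
At the end, for the whole second after the job is handed in: The cover lies at rest flat on the enclosure's seat (within 5 mm of the recess's middle, within 3.5 mm of the seated height, tilted less than 0.03 rad), one edge under the lip, and the latch is home (at least 18 of its 22 mm) over the opposite edge (all of step 3 and linear speed of panel below 0.02 m/s); the robot touches nothing.
It fails at once if the cover's edge is dropped: the cover turns faster than 4 rad/s over the enclosure (horizontal distance between panel_handle and bay below 0.04 m and angular speed of panel above 4 rad/s).
It fails at once if a bystander is moved by more than 30 mm (distance of any of nut_dish, brush, marker_pen from where it was at the start of the episode above 0.03 m).
It also fails if it takes over 64 s, if anything falls off the work surface, if the arm or the gripper's body presses on something with over 40 N, if the wrist force passes 120 N, or if a joint passes its speed limit or range.

## Working session

There is one attempt and no reset: what is moved stays moved. The work goes in short steps, Python scripts to look and compute and a tool call to move; the robot and the scene stay as the last step left them, time stands still between calls to the robot, and variables do not carry over. Pictures are saved under pics/ and viewed, and the job is handed in when it is done.

Besides the shell and the picture viewer there is one more tool, called after "Emit:" as name([rows], argument=value, ...), one row to a line, values as JSON. play_rows: Moves the arm, as the interface text tells. Its arguments: {"type":"object","properties":{"series":{"type":"array","items":{"type":"array","items":{"type":"number"}}},"claw":{"type":"number"},"force":{"type":"number"}},"required":["series"]}

```bash
ls; mkdir -p pics
cat > h.py <<'E'
import numpy as np, cv2, pickle
from station import manip, snapshot
def take(n,tag):
    s=snapshot(n); pickle.dump(s,open(f'pics/{tag}.pkl','wb')); cv2.imwrite(f'pics/{tag}.png',s['image']); return s
def load(tag): return pickle.load(open(f'pics/{tag}.pkl','rb'))
def F(s): return s['image'].shape[0]/2/np.tan(np.radians(s['fov_y'])/2)
def ray(s,u,v):
    f=F(s); R=np.array(s['R']);t=np.array(s['t'])
    d=R.T@np.array([(u-s['cx'])/f,(v-s['cy'])/f,1]); return -R.T@t,d
def onz(s,u,v,z):
    c,d=ray(s,u,v); return c+d*(z-c[2])/d[2]
def dep(s,u,v):
    c,d=ray(s,u,v); return c+d*s['depth'][int(round(v)),int(round(u))]
def proj(s,X):
    p=np.array(s['R'])@np.array(X)+np.array(s['t']); f=F(s); return p[0]/p[2]*f+s['cx'],p[1]/p[2]*f+s['cy']
E
python3 - <<'E'
from h import *
for n in ("scene","top","wrist"):
    s=take(n,n+'0'); print(n,s['fov_y'],s['cx'],s['cy'],np.round(s['R'],3).tolist(),np.round(s['t'],3).tolist())
print(manip.sense()); print(manip.hold_point_z, [a for a in dir(manip) if a[0]!='_'])
E
```

```text
pics
scene 43.81087952607107 283.82083961915697 208.4918465121748 [[-0.613, -0.79, 0.023], [-0.386, 0.274, -0.881], [0.69, -0.549, -0.472]] [0.255, 0.316, 1.067]
top 47.61050958189545 278.55322315703546 204.10516262898304 [[-0.005, -1.0, 0.004], [-0.977, 0.004, -0.212], [0.212, -0.005, -0.977]] [-0.15, 0.582, 1.009]
wrist 64.47814980212861 277.2886378262767 205.65701815631968 [[0.424, -0.905, -0.002], [-0.871, -0.409, 0.271], [-0.246, -0.114, -0.962]] [-0.623, -0.036, 0.379]
{'t': 0.15, 'q': array([-1.31048488e+00,  5.28290457e-01,  1.43361651e+00, -4.71654122e-07,
        1.18138216e+00, -1.78484703e-01]), 'qd': array([-0.00027803, -0.00125128, -0.00327674, -0.00054504,  0.00062185,
        0.00194602]), 'tau': array([ 8.30773915e-04, -4.42744339e+01, -1.78275830e+01, -1.47301826e-04,
        5.57942432e-03, -1.07228317e-05]), 'tcp_pos': array([ 0.26542304, -0.56523496,  0.23053245]), 'tool_rot': array([-0.69013151, -0.15449554,  0.69018089, -0.15329697]), 'force': array([0.48113248, 0.54024561, 0.30303462]), 'ft_torque': array([-0.08999262, -0.04532634,  0.07874522]), 'finger_gap': 1.0009778030107739}
0.0187 ['PlanningError', 'hold_point_z', 'sense', 'sign_off']
```

View pics/top0.png

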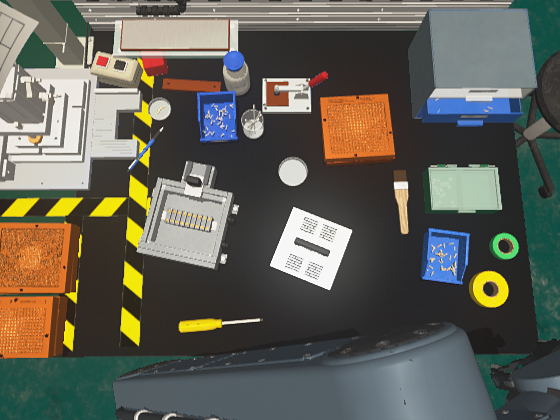

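View pics/scene0.png

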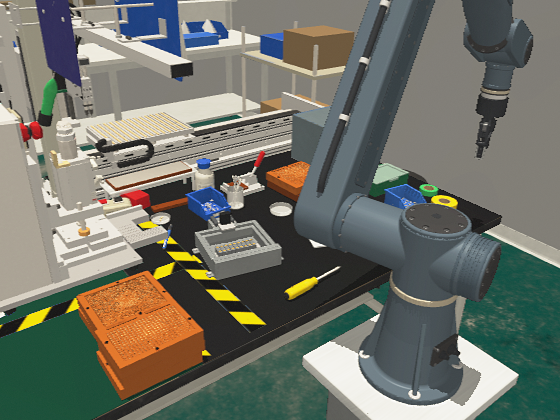

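Run:
```python
from h import *
from scipy.spatial.transform import Rotation as Ro
print(Ro.from_quat(manip.sense()['tool_rot']).as_matrix().round(3))
```

```text
[[-0.     0.425 -0.905]
 [ 0.002 -0.905 -0.425]
 [-1.    -0.002 -0.   ]]
```

The top view shows the enclosure near (190,222), with the latch knob on its far side at (193,182). The cover is at (312,248), the dish at (292,171), the brush at (401,200) and the pen at (146,147). Next I measure them.

Run:
```python
from h import *
s=load('top0'); im=s['image']
crop=im[140:300,110:370]; cv2.imwrite('pics/top0c.png',cv2.resize(crop,None,fx=3,fy=3,interpolation=cv2.INTER_CUBIC))
# cover: white-ish
r=im[195:300,262:365].astype(int)
m=((r.min(2)>150)).astype(np.uint8); 
c=max(cv2.findContours(m,0,2)[0],key=cv2.contourArea)+np.array([262,195])
pts=np.array([onz(s,u,v,0.006)[:2] for u,v in c[:,0]],np.float32)
rect=cv2.minAreaRect(pts); print('cover',rect)
print(cv2.contourArea(c))
# handle
h=(r.max(2)<60).astype(np.uint8); hs=[k for k in cv2.findContours(h,0,2)[0] if 100<cv2.contourArea(k)<1000]
for k in hs:
    k=k+np.array([262,195]); p=np.array([onz(s,u,v,0.038)[:2] for u,v in k[:,0]],np.float32); print('h',cv2.minAreaRect(p),cv2.boundingRect(k))
```

```text
cover ((0.49027854204177856, -0.22774583101272583), (0.14949557185173035, 0.15043020248413086), 67.59915161132812)
4016.0
h ((0.3871946334838867, -0.13843965530395508), (0.10823474824428558, 0.05312441289424896), 49.20551681518555) (262, 267, 38, 33)
h ((0.3962882161140442, -0.3252277374267578), (0.05653806030750275, 0.11496435105800629), 46.830108642578125) (330, 260, 35, 40)
h ((0.5513398051261902, -0.30188077688217163), (0.09262629598379135, 0.11643553525209427), 87.54502868652344) (324, 195, 41, 51)
h ((0.5742408633232117, -0.15477566421031952), (0.08101887255907059, 0.0680631771683693), 89.7798843383789) (262, 195, 36, 30)
```

View pics/top0c.png

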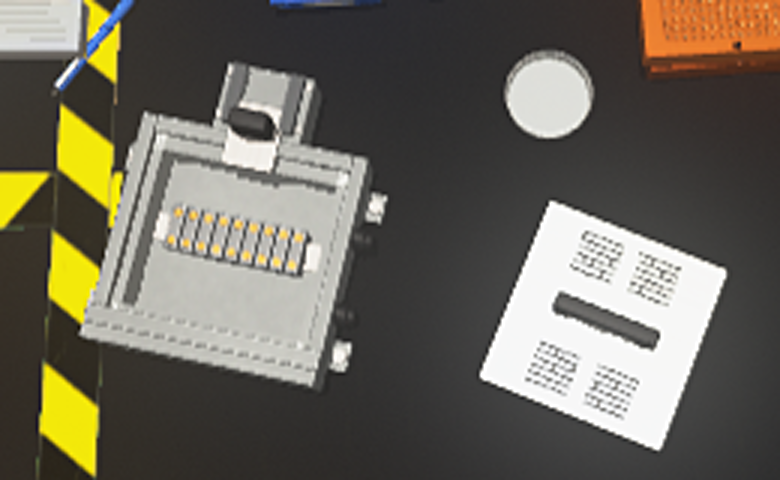

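The crop shows the enclosure with its lip at the near (lower) edge, about (80,330)–(325,385), and the latch at the top with its knob at (250,122). The tongue reaches over the recess to about (250,168). Next I get the enclosure pose from edges at known heights.

Run:
```python
from h import *
s=load('top0'); f=F(s)
v,u=np.mgrid[150:280,125:250]
d=s['depth'][150:280,125:250]
c=-np.array(s['R']).T@np.array(s['t'])
ray_=np.stack([(u-s['cx'])/f,(v-s['cy'])/f,np.ones_like(d)],-1)@np.array(s['R'])
P=c+ray_*d[...,None]
print('cam',c.round(3))
z=P[...,2]; print('table z',np.median(z[100:,100:]))
viz=np.clip(z/0.1*255,0,255).astype(np.uint8)
cv2.imwrite('pics/z0.png',cv2.resize(cv2.applyColorMap(viz,cv2.COLORMAP_JET),None,fx=5,fy=5,interpolation=cv2.INTER_NEAREST))
h,e=np.histogram(z[(z>0.01)],bins=np.arange(0,0.13,0.002)); print([(round(e[i],3),int(h[i])) for i in range(len(h)) if h[i]>15])
for lo,hi,n in((0.0485,0.056,'lip top'),(0.041,0.0475,'walls'),(0.075,0.11,'knob')):
    m=((z>lo)&(z<hi)).astype(np.uint8)
    for k in cv2.findContours(m,0,2)[0]:
        if cv2.contourArea(k)<25: continue
        mm=np.zeros_like(m); cv2.drawContours(mm,[k],-1,1,-1); q=P[(mm*m)>0]
        print(n,len(q),q.mean(0).round(4),[np.round(x,4) for x in cv2.minAreaRect(q[:,:2].astype(np.float32))])
```

```text
cam [ 0.354 -0.147  1.11 ]
table z -0.0008160406783883634
[(np.float64(0.01), 66), (np.float64(0.012), 28), (np.float64(0.014), 22), (np.float64(0.016), 46), (np.float64(0.018), 93), (np.float64(0.02), 180), (np.float64(0.022), 235), (np.float64(0.024), 208), (np.float64(0.026), 75), (np.float64(0.028), 68), (np.float64(0.03), 82), (np.float64(0.032), 202), (np.float64(0.034), 338), (np.float64(0.036), 272), (np.float64(0.038), 182), (np.float64(0.04), 344), (np.float64(0.042), 502), (np.float64(0.044), 317), (np.float64(0.046), 174), (np.float64(0.048), 339), (np.float64(0.05), 493), (np.float64(0.052), 309), (np.float64(0.054), 89), (np.float64(0.056), 20), (np.float64(0.08), 38), (np.float64(0.082), 30), (np.float64(0.084), 16)]
lip top 845 [0.4701 0.0762 0.0513] [array([0.47  , 0.0754]), array([0.1787, 0.0262]), np.float64(77.7644)]
lip top 319 [0.6432 0.0363 0.0516] [array([0.6432, 0.0392]), array([0.0583, 0.0789]), np.float64(78.1497)]
walls 478 [ 0.5747 -0.0143  0.0435] [array([ 0.5723, -0.0172]), array([0.2084, 0.0714]), np.float64(11.8819)]
walls 445 [0.597  0.1199 0.0434] [array([0.5997, 0.1204]), array([0.0674, 0.2004]), np.float64(54.6206)]
walls 139 [0.67   0.0348 0.0435] [array([0.6682, 0.0351]), array([0.0329, 0.0311]), np.float64(79.9629)]
knob 97 [0.6332 0.0394 0.0823] [array([0.6339, 0.0403]), array([0.0302, 0.0159]), np.float64(76.4091)]
```

View pics/z0.png

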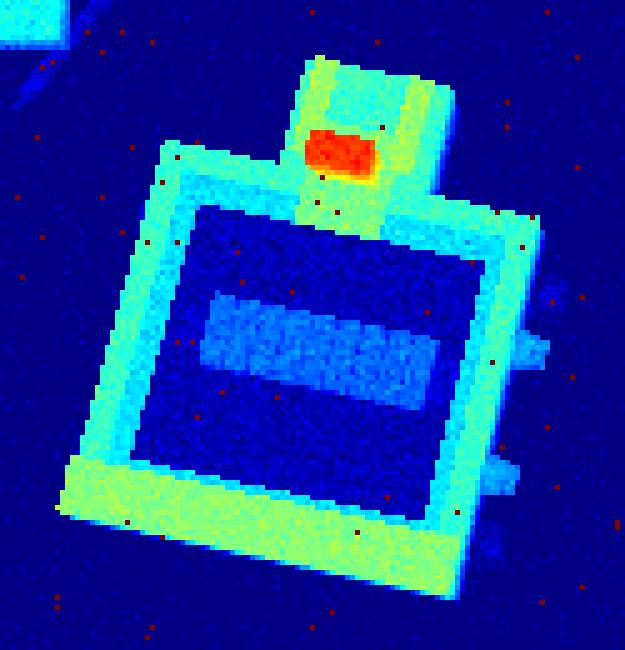

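```bash
cat >> h.py <<'E'
def cloud(s):
    f=F(s); v,u=np.mgrid[0:420,0:560]
    r=np.stack([(u-s['cx'])/f,(v-s['cy'])/f,np.ones(u.shape)],-1)@np.array(s['R'])
    return -np.array(s['R']).T@np.array(s['t'])+r*s['depth'][...,None]
B=np.array([0.5443,0.0595,0.036]); BA=np.radians(-12.2)
def tobay(P,B=B,a=BA):
    d=P-B; c,s_=np.cos(a),np.sin(a)
    return np.stack([d[...,0]*c+d[...,1]*s_,-d[...,0]*s_+d[...,1]*c,d[...,2]],-1)
E
python3 - <<'E'
from h import *
s=load('top0'); Q=tobay(cloud(s)); Q=Q[(abs(Q[...,0])<.15)&(abs(Q[...,1])<.12)&(Q[...,2]>-.035)]
def prof(sel,ax,lo,hi,st=.003):
    q=Q[sel]
    for a in np.arange(lo,hi,st):
        k=(q[:,ax]>=a)&(q[:,ax]<a+st)
        if k.sum()>1: print(f'{1e3*a:.0f}:{1e3*np.median(q[k,2]):.0f}',end=' ')
    print()
print('lip x'); prof((abs(Q[:,1])<.06),0,-.1,-.05,.002)
print('tongue x'); prof((abs(Q[:,1])<.015),0,.045,.14,.002)
print('latchwall x'); prof((abs(Q[:,1])>.03)&(abs(Q[:,1])<.065),0,.055,.1,.002)
print('sides'); prof((abs(Q[:,0])<.05),1,-.1,-.06,.002);prof((abs(Q[:,0])<.05),1,.06,.1,.002)
# yaw via lip inner edge: for y bins, largest x with z>10mm
for nm,cond in (('lip',lambda q:q[(q[:,0]<-.05)&(q[:,2]>.008)]),):
    q=cond(Q); xs=[];ys=[]
    for y in np.arange(-.07,.07,.005):
        k=q[(q[:,1]>=y)&(q[:,1]<y+.005)]
        xs+= [[k[:,0].max(),k[:,0].min()]]; ys+=[y+.0025]
    xs=np.array(xs); print(np.polyfit(ys,xs[:,0],1),np.polyfit(ys,xs[:,1],1))
E
```

```text
lip x
-100:-34 -98:-34 -96:-34 -94:-34 -92:-34 -90:-1 -88:15 -86:14 -84:15 -82:15 -80:15 -78:14 -76:15 -74:15 -72:15 -70:15 -68:15 -66:15 -64:15 -62:-1 -60:-1 -58:-0 -56:-31 -54:-31 -52:-31 
tongue x
45:-32 47:-32 49:-30 51:-30 53:-30 55:-30 57:-30 59:-30 61:-9 63:-28 65:11 67:10 69:12 71:14 73:12 75:13 77:14 79:13 81:12 83:28 85:46 87:46 89:46 91:46 93:47 95:46 97:46 99:46 101:14 103:14 105:15 107:14 109:13 111:13 113:6 115:8 117:8 119:5 121:7 123:6 125:7 127:6 129:7 131:7 133:8 135:7 137:8 139:7 
latchwall x
55:-31 57:-30 59:-31 61:-30 63:-28 65:-4 67:-5 69:-1 71:-1 73:-1 75:-0 77:7 79:7 81:7 83:7 85:6 87:6 89:6 91:6 93:6 95:6 97:-3 99:1 
sides
-100:-12 -98:-9 -96:-8 -94:-11 -92:-10 -90:-7 -88:7 -86:7 -84:7 -82:7 -80:7 -78:6 -76:-0 -74:-1 -72:-0 -70:-2 -66:-27 -64:-30 -62:-31 -60:-30 
60:-30 62:-31 64:-30 66:-30 68:-27 70:-6 72:-27 74:-3 76:-1 78:6 80:8 82:7 84:7 86:7 88:7 90:4 
[ 0.0012711  -0.06373396] [-0.00032636 -0.0884503 ]
```

```bash
cat >> h.py <<'E'
from scipy.spatial.transform import Rotation as Ro
def bayw(x,y,z,B=B,a=BA):
    c,s_=np.cos(a),np.sin(a); return np.array([B[0]+x*c-y*s_,B[1]+x*s_+y*c,B[2]+z])
def plan(pos,yaw=None):
    st=manip.sense(); M=Ro.from_quat(st['tool_rot']).as_matrix()
    sh=M.T@(np.array(pos)-st['tcp_pos'])
    cur=np.degrees(np.arctan2(M[1,1],M[0,1])); sp=None
    if yaw is not None: sp=-((yaw-cur+90)%180-90)
    print('shift mm',(sh*1e3).round(1),'spin',None if sp is None else round(sp,2),'yaw now',round(cur,2)); return sh,sp
def stat():
    st=manip.sense(); M=Ro.from_quat(st['tool_rot']).as_matrix()
    print('t',round(st['t'],2),'tcp',st['tcp_pos'].round(4),'force',st['force'].round(1),'gap',round(st['finger_gap'],3),'toolx',M[:,0].round(4),'yaw',np.degrees(np.arctan2(M[1,1],M[0,1])).round(2),'q',st['q'].round(2))
E
python3 - <<'E'
from h import *
print(bayw(.093,0,0)); plan([0.634,0.040,0.16],-12.2)
E
```

```text
[0.63519968 0.03984679 0.036     ]
shift mm [  71.4 -391.2 -590.8] spin -52.66 yaw now -64.86
```

Emit:
play_rows([
  [0,-0.391,-0.591,-52.7],
  [0,-0.391,-0.591,-52.7],
  [0,-0.391,-0.591,-52.7],
  [0,-0.391,-0.591,-52.7],
  [0,-0.391,-0.591,-52.7],
  [0,-0.391,-0.591,-52.7],
  [0,-0.391,-0.591,-52.7],
  [0,-0.391,-0.591,-52.7],
  [0,-0.391,-0.591,-52.7],
  [0,-0.391,-0.591,-52.7],
  [0,-0.391,-0.591,-52.7],
  [0,-0.391,-0.591,-52.7],
  [0,-0.391,-0.591,-52.7],
  [0.07,-0.391,-0.591,-52.7],
  [0.07,-0.391,-0.591,-52.7],
  [0.07,-0.391,-0.591,-52.7],
  [0.07,-0.391,-0.591,-52.7],
  [0.07,-0.391,-0.591,-52.7],
], claw=50, force=25)

```text
t: 1.95
tcp_pos: [0.6347, 0.0389, 0.1625]
tool_rot: [0.551, 0.444, -0.55, 0.444]
force: [0.8, -1.0, 0.0]
finger_gap: 0.501
```

Run:
```python
from h import *
stat(); s=take('wrist','w1'); plan(bayw(.093,0,.026),-12.2)
```

```text
t 1.95 tcp [0.6347 0.0389 0.1625] force [ 0.8 -1.   0. ] gap 0.501 toolx [ 0.0012  0.001  -1.    ] yaw -12.2 q [-0.11  0.62  1.47  0.    1.05  0.1 ]
shift mm [ 1.01e+02 -1.00e-01 -1.10e+00] spin -0.03 yaw now -12.23
```

View pics/w1.png

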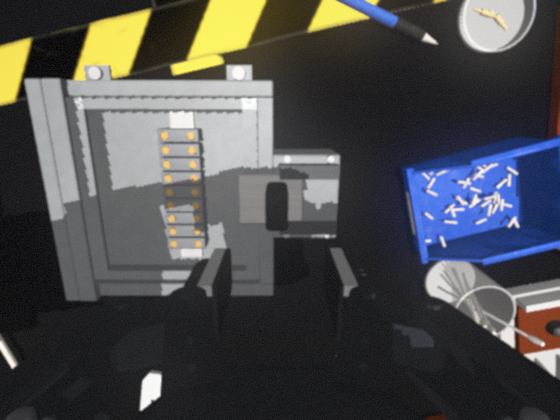

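The wrist view shows the knob at (277,205), midway between the fingertips at (215,270) and (343,270). The lip is on the left at u≈50. I check the bay pose against this view, then move down.

Run:
```python
from h import *
s=load('w1'); Q=tobay(cloud(s)); Q=Q[100:262,20:345].reshape(-1,3)
def prof(sel,ax,lo,hi,st=.001):
    q=Q[sel]
    for a in np.arange(lo,hi,st):
        k=(q[:,ax]>=a)&(q[:,ax]<a+st)
        if k.sum()>3: print(f'{1e3*a:.0f}:{1e3*np.median(q[k,2]):.0f}',end=' ')
    print()
prof(abs(Q[:,1])<.05,0,-.095,-.055); prof((abs(Q[:,1])<.012),0,.055,.115); prof((Q[:,2]>.04),1,-.02,.02); prof((abs(Q[:,1])>.03)&(abs(Q[:,1])<.06),0,.06,.1)
prof(abs(Q[:,0])<.04,1,.06,.095);prof(abs(Q[:,0])<.04,1,-.095,-.06)
```

```text
-91:15 -90:16 -89:16 -88:16 -87:16 -86:16 -85:16 -84:16 -83:16 -82:16 -81:16 -80:16 -79:16 -78:16 -77:16 -76:16 -75:16 -74:16 -73:16 -72:0 -71:1 -70:1 -69:1 -68:1 -67:1 -66:1 -65:13 -64:1 -63:-1 -62:-0 -61:-1 -60:-2 -59:-2 -58:-30 -57:-30 -56:-30 
55:-29 58:137 59:137 60:137 61:14 62:14 63:15 64:75 65:16 66:16 67:15 68:133 69:15 70:132 71:14 72:14 73:14 74:14 75:14 76:15 77:14 78:15 79:14 80:14 81:14 83:47 84:48 85:48 86:48 87:49 88:48 89:48 90:48 91:48 92:48 93:48 94:48 95:48 96:48 97:47 98:47 100:14 101:14 102:14 103:14 104:15 105:14 106:14 107:15 108:15 109:15 110:14 111:8 112:132 113:131 114:9 
-13:47 -12:47 -11:48 -10:48 -9:48 -8:48 -7:48 -6:48 -5:48 -4:48 -3:48 -2:49 -1:48 0:48 1:48 2:49 3:48 4:48 5:48 6:132 7:49 8:49 9:50 10:140 11:136 12:48 13:48 14:48 15:48 16:45 17:43 
60:-30 61:-30 64:0 65:1 66:1 67:0 68:0 69:0 70:0 71:1 72:0 73:0 74:0 75:1 76:8 77:9 78:8 79:8 80:8 81:8 82:8 83:8 84:8 85:8 86:8 87:8 88:-9 89:-35 90:-35 91:-35 92:-35 93:-35 94:-35 95:-35 96:-35 97:-35 98:-35 99:-35 100:-35 
60:-29 61:-29 62:-29 63:-29 64:-29 65:-29 66:-29 67:-29 68:-29 69:-29 70:-30 71:0 72:0 73:0 74:0 75:0 76:0 77:1 
-73:-30 -72:-29 -71:-30 -70:-30 -69:-30 -68:-30 -67:-30 -66:-30 -65:-29 -64:-29 -63:-29 -62:-29 -61:-29
```

Emit:
play_rows([
  [0.05,0,-0.001,0],
  [0.08,0,-0.001,0],
  [0.1,0,-0.001,0],
  [0.1,0,-0.001,0],
  [0.1,0,-0.001,0],
])

```text
t: 2.5
tcp_pos: [0.6362, 0.0386, 0.0644]
tool_rot: [0.552, 0.443, -0.549, 0.444]
force: [-0.3, -0.7, -0.0]
finger_gap: 0.499
```

Emit:
play_rows([
  [0,0,0,0],
  [0,0,0,0],
  [0,0,0,0],
  [0,0,0,0],
], claw=5)

```text
t: 2.9
tcp_pos: [0.6371, 0.0382, 0.0668]
tool_rot: [0.553, 0.442, -0.549, 0.445]
force: [-1.5, -1.0, 6.3]
finger_gap: 0.178
```

Run:
```python
from h import *
stat()
```

```text
t 2.9 tcp [0.6371 0.0382 0.0668] force [-1.5 -1.   6.3] gap 0.178 toolx [ 7.e-03 -3.e-04 -1.e+00] yaw -12.3 q [-0.12  0.75  1.52  0.    0.86  0.1 ]
```

Emit:
play_rows([
  [0,0.006,0,0],
  [0,0.012,0,0],
  [0,0.018,0,0],
  [0,0.021,0,0],
  [0,0.021,0,0],
  [0,0.021,0,0],
  [0,0.021,0,0],
])

```text
t: 3.6
tcp_pos: [0.6538, 0.0345, 0.0668]
tool_rot: [-0.55, -0.444, 0.551, -0.443]
force: [-9.3, 0.5, 4.6]
finger_gap: 0.179
```

Run:
```python
from h import *
stat(); print(tobay(manip.sense()['tcp_pos']))
s=take('wrist','w2');s=take('top','t2')
```

```text
t 3.6 tcp [0.6538 0.0345 0.0668] force [-9.3  0.5  4.6] gap 0.179 toolx [-0.0023  0.001  -1.    ] yaw -12.27 q [-0.12  0.77  1.47  0.    0.9   0.1 ]
[ 0.11229937 -0.00128835  0.03084235]
```

View pics/w2.png

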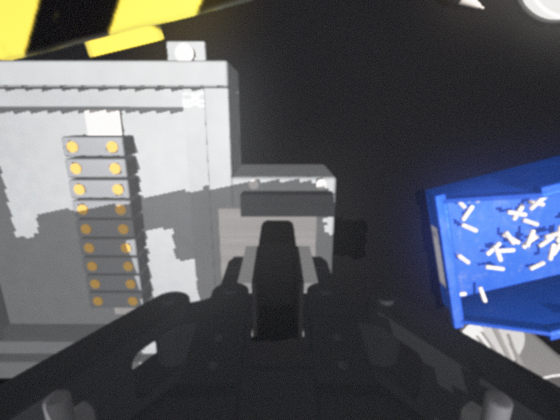

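The view shows the tongue tip at u≈220, outside the wall's inner edge at u≈208. The -9 N reaction confirms the latch is against its back stop. I release it and rise, going past the reach limit to see how the arm treats the tool's tilt there.

Emit:
play_rows([
  [0,-0.002,0,0],
  [0,-0.002,0,0],
  [0,-0.002,0,0],
  [-0.04,-0.002,0,0],
  [-0.09,-0.002,0,0],
  [-0.14,-0.002,0,0],
  [-0.2,-0.002,0,0],
  [-0.25,-0.002,0,0],
  [-0.3,-0.002,0,0],
  [-0.35,-0.002,0,0],
  [-0.4,-0.002,0,0],
  [-0.45,-0.002,0,0],
  [-0.5,-0.002,0,0],
  [-0.55,-0.002,0,0],
  [-0.6,-0.002,0,0],
  [-0.65,-0.002,0,0],
  [-0.65,-0.002,0,0],
], claw=50)

```text
t: 5.4
tcp_pos: [0.6434, 0.0337, 0.7033]
tool_rot: [-0.55, -0.445, 0.551, -0.442]
force: [1.2, -0.3, -0.6]
finger_gap: 0.501
```

Run:
```python
from h import *
stat()
```

```text
t 5.4 tcp [0.6434 0.0337 0.7033] force [ 1.2 -0.3 -0.6] gap 0.501 toolx [-0.0045  0.0026 -1.    ] yaw -12.29 q [-0.12  0.51  0.23  0.    2.41  0.09]
```

Emit:
play_rows([
  [-0.05,0.02,0,0],
  [-0.1,0.05,0,0],
  [-0.1,0.05,0,0],
])

```text
t: 5.7
tcp_pos: [0.6289, 0.0219, 0.725]
tool_rot: [0.558, 0.439, -0.543, 0.448]
force: [-0.7, 0.6, 0.2]
finger_gap: 0.501
```

Run:
```python
from h import *
stat()
```

```text
t 5.7 tcp [0.6289 0.0219 0.725 ] force [-0.7  0.6  0.2] gap 0.501 toolx [ 0.0251  0.0029 -0.9997] yaw -12.34 q [-0.15  0.48  0.22  0.01  2.42  0.08]
```

Pushing past the limit tilts the tool: the fingers now lean outward 1.4°, which is the direction the cover needs. So I can tilt the cover deliberately once it is held. Now to the cover.

Run:
```python
from h import *
plan([0.490,-0.228,0.15],-22.4)
```

```text
shift mm [570.6 -95.9 278.5] spin 10.06 yaw now -12.34
```

Emit:
play_rows([
  [0.57,-0.096,0.2785,10.1],
  [0.57,-0.096,0.2785,10.1],
  [0.57,-0.096,0.2785,10.1],
  [0.57,-0.096,0.2785,10.1],
  [0.57,-0.096,0.2785,10.1],
  [0.57,-0.096,0.2785,10.1],
  [0.57,-0.096,0.2785,10.1],
  [0.57,-0.096,0.2785,10.1],
  [0.57,-0.096,0.2785,10.1],
  [0.57,-0.096,0.2785,10.1],
  [0.57,-0.096,0.2785,10.1],
  [0.57,-0.096,0.2785,10.1],
  [0.57,-0.096,0.2785,10.1],
  [0.57,-0.096,0.2785,10.1],
  [0.57,-0.096,0.2785,10.1],
  [0.57,-0.096,0.2785,10.1],
])

```text
t: 7.3
tcp_pos: [0.4924, -0.229, 0.1528]
tool_rot: [0.596, 0.387, -0.579, 0.399]
force: [0.0, 1.4, -0.1]
finger_gap: 0.5
```

Run:
```python
from h import *
stat(); s=take('wrist','w3')
P=cloud(s); z=P[...,2]
for lo,hi in((.030,.046),(.0,.012)):
    m=((z>lo)&(z<hi)&(np.hypot(P[...,0]-.49,P[...,1]+.228)<.12)).astype(np.uint8)
    if hi<.02: m&=(s['image'].min(2)>110).astype(np.uint8)
    k=max(cv2.findContours(m,0,2)[0],key=cv2.contourArea); mm=m*0; cv2.drawContours(mm,[k],-1,1,-1)
    q=P[(mm*m)>0]; q=q[np.median(abs(q-np.median(q,0)),1)<.2]; print(np.median(q,0),cv2.minAreaRect(q[:,:2].astype(np.float32)),cv2.boundingRect(k))
```

```text
t 7.3 tcp [ 0.4924 -0.229   0.1528] force [ 0.   1.4 -0.1] gap 0.5 toolx [ 2.980e-02 -2.000e-04 -9.996e-01] yaw -22.42 q [-0.65  0.52  1.73  0.02  0.86 -0.28]
[ 0.4898671  -0.22271453  0.03811994] ((0.48859721422195435, -0.22520826756954193), (0.08294527977705002, 0.01346099004149437), 67.50257873535156) (260, 148, 18, 101)
[ 0.49419585 -0.21169796  0.00641556] ((0.487954705953598, -0.227366104722023), (0.15303973853588104, 0.1536235809326172), 67.54713439941406) (178, 105, 180, 165)
```

View pics/w3.png

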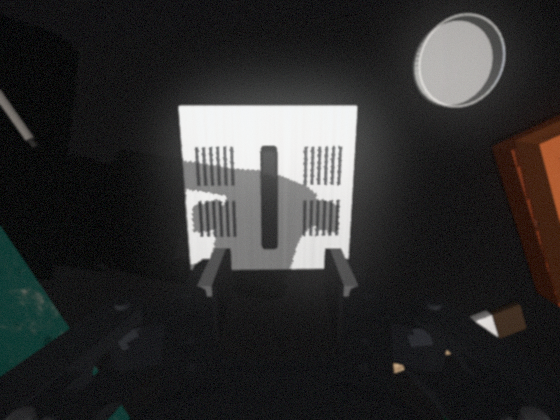

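The wrist view shows the handle bar at (269,198) and the cover upright in frame, aligned with the jaws. The bar centre is about (0.489,-0.227) with its top at 0.038, as the sizes require.

Run:
```python
from h import *
plan([0.489,-0.227,0.014],-22.45)
```

```text
shift mm [138.9  -7.6   1.2] spin 0.06 yaw now -22.39
```

Emit:
play_rows([
  [0.04,-0.0075,0.001,0],
  [0.08,-0.0075,0.001,0],
  [0.115,-0.0075,0.001,0],
  [0.13,-0.0075,0.001,0],
  [0.1385,-0.0075,0.001,0],
  [0.1385,-0.0075,0.001,0],
  [0.1385,-0.0075,0.001,0],
])

```text
t: 8.05
tcp_pos: [0.4906, -0.2274, 0.0159]
tool_rot: [0.596, 0.386, -0.578, 0.401]
force: [-0.7, 0.0, -0.5]
finger_gap: 0.499
```

Emit:
play_rows([
  [0,0,0,0],
  [0,0,0,0],
  [0,0,0,0],
  [0,0,0,0],
  [0,0,0,0],
], claw=5, force=50)

```text
t: 8.55
tcp_pos: [0.4912, -0.2277, 0.0175]
tool_rot: [0.597, 0.386, -0.578, 0.401]
force: [-0.3, -0.1, 6.8]
finger_gap: 0.154
```

Run:
```python
from h import *
stat()
```

```text
t 8.55 tcp [ 0.4912 -0.2277  0.0175] force [-0.3 -0.1  6.8] gap 0.154 toolx [ 0.0342 -0.0035 -0.9994] yaw -22.34 q [-0.65  0.75  1.81  0.03  0.55 -0.29]
```

Emit:
play_rows([
  [-0.01,0,0,0],
  [-0.03,0,0,0],
  [-0.06,0,0,0],
  [-0.1,0,0,0],
  [-0.14,0,0,0],
  [-0.14,0,0,0],
])

```text
t: 9.15
tcp_pos: [0.489, -0.2292, 0.163]
tool_rot: [0.598, 0.382, -0.576, 0.405]
force: [1.1, -0.0, -2.7]
finger_gap: 0.152
```

Run:
```python
from h import *
stat(); take('wrist','w4'); plan([0.63,0.02,0.68],-12.2)
```

```text
t 9.15 tcp [ 0.489  -0.2292  0.163 ] force [ 1.1 -0.  -2.7] gap 0.152 toolx [ 0.0436 -0.0107 -0.999 ] yaw -22.33 q [-0.66  0.49  1.75  0.02  0.86 -0.28]
shift mm [-515.4   57.9 -287.8] spin -10.14 yaw now -22.34
```

View pics/w4.png

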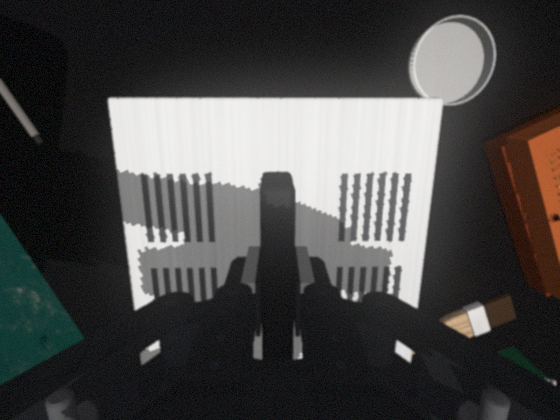

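The cover is held squarely, with the plate spanning u 110–442. I go up to the limit and turn to the bay's yaw.

Emit:
play_rows([
  [-0.515,0.058,-0.288,-10.1],
  [-0.515,0.058,-0.288,-10.1],
  [-0.515,0.058,-0.288,-10.1],
  [-0.515,0.058,-0.288,-10.1],
  [-0.515,0.058,-0.288,-10.1],
  [-0.515,0.058,-0.288,-10.1],
  [-0.515,0.058,-0.288,-10.1],
  [-0.515,0.058,-0.288,-10.1],
  [-0.515,0.058,-0.288,-10.1],
  [-0.515,0.058,-0.288,-10.1],
  [-0.515,0.058,-0.288,-10.1],
  [-0.515,0.058,-0.288,-10.1],
  [-0.515,0.058,-0.288,-10.1],
  [-0.515,0.058,-0.288,-10.1],
  [-0.515,0.058,-0.288,-10.1],
  [-0.515,0.058,-0.288,-10.1],
])

```text
t: 10.8
tcp_pos: [0.63, 0.0193, 0.6764]
tool_rot: [0.558, 0.434, -0.543, 0.453]
force: [0.1, -0.2, -3.4]
finger_gap: 0.149
```

Emit:
play_rows([
  [-0.05,0.03,0,0],
  [-0.1,0.05,0,0],
  [-0.15,0.08,0,0],
])

```text
t: 11.1
tcp_pos: [0.6348, 0.006, 0.7289]
tool_rot: [0.565, 0.428, -0.536, 0.458]
force: [-0.3, -0.9, -3.5]
finger_gap: 0.149
```

Run:
```python
from h import *
stat()
```

```text
t 11.1 tcp [0.6348 0.006  0.7289] force [-0.3 -0.9 -3.5] gap 0.149 toolx [ 0.0583 -0.0069 -0.9983] yaw -12.38 q [-0.17  0.48  0.22  0.    2.39  0.05]
```

Emit:
play_rows([
  [-0.08,0.04,0,0],
  [-0.15,0.1,0,0],
  [-0.2,0.15,0,0],
  [-0.25,0.2,0,0],
])

```text
t: 11.5
tcp_pos: [0.6236, -0.0113, 0.7448]
tool_rot: [0.573, 0.421, -0.528, 0.464]
force: [-0.3, -0.3, -3.9]
finger_gap: 0.151
```

Run:
```python
from h import *
stat()
```

```text
t 11.5 tcp [ 0.6236 -0.0113  0.7448] force [-0.3 -0.3 -3.9] gap 0.151 toolx [ 0.0863 -0.0078 -0.9962] yaw -12.4 q [-0.2   0.45  0.22  0.01  2.39  0.02]
```

Emit:
play_rows([
  [-0.1,0.1,0,0],
  [-0.2,0.2,0,0],
  [-0.25,0.2,0,0],
  [-0.3,0.25,0,0],
])

```text
t: 11.9
tcp_pos: [0.6244, -0.0302, 0.7506]
tool_rot: [0.579, 0.415, -0.521, 0.47]
force: [1.3, 0.3, -3.4]
finger_gap: 0.153
```

Run:
```python
from h import *
stat()
```

```text
t 11.9 tcp [ 0.6244 -0.0302  0.7506] force [ 1.3  0.3 -3.4] gap 0.153 toolx [ 0.1122 -0.0089 -0.9936] yaw -12.43 q [-0.24  0.44  0.22  0.03  2.37 -0.  ]
```

Run:
```python
from h import *
plan(bayw(.012,0,.11),-12.2)
```

```text
shift mm [ 592.3 -152.4  -61.3] spin -0.23 yaw now -12.43
```

Emit:
play_rows([
  [0.592,-0.152,-0.061,-0.2],
  [0.592,-0.152,-0.061,-0.2],
  [0.592,-0.152,-0.061,-0.2],
  [0.592,-0.152,-0.061,-0.2],
  [0.592,-0.152,-0.061,-0.2],
  [0.592,-0.152,-0.061,-0.2],
  [0.592,-0.152,-0.061,-0.2],
  [0.592,-0.152,-0.061,-0.2],
  [0.592,-0.152,-0.061,-0.2],
  [0.592,-0.152,-0.061,-0.2],
  [0.592,-0.152,-0.061,-0.2],
  [0.592,-0.152,-0.061,-0.2],
  [0.592,-0.152,-0.061,-0.2],
  [0.592,-0.152,-0.061,-0.2],
  [0.592,-0.152,-0.061,-0.2],
  [0.592,-0.152,-0.061,-0.2],
  [0.592,-0.152,-0.061,-0.2],
])

```text
t: 13.6
tcp_pos: [0.5585, 0.0562, 0.1488]
tool_rot: [0.58, 0.415, -0.519, 0.472]
force: [0.5, -0.6, -3.3]
finger_gap: 0.148
```

Run:
```python
from h import *
stat(); print('tcp bay',tobay(manip.sense()['tcp_pos']).round(4))
s=take('wrist','w5'); take('top','t5'); take('scene','s5')
im=s['image']; P=cloud(s); Q=tobay(P)
m=((im.min(2)>70)&(Q[...,2]>.06)&(abs(Q[...,0]-.012)<.1)&(abs(Q[...,1])<.1)&(Q[...,2]<.14)).astype(np.uint8)
q=Q[m>0]; A=np.c_[q[:,:2],np.ones(len(q))]
for _ in range(4):
    co=np.linalg.lstsq(A,q[:,2],rcond=None)[0]; r=q[:,2]-A@co; k=abs(r)<.004; q=q[k];A=A[k]
print('plane slopes bx,by,z0',co.round(4),len(q)); 
for i in(0,1): print(np.percentile(q[:,i],[0.1,1,99,99.9]).round(4))
```

```text
t 13.6 tcp [0.5585 0.0562 0.1488] force [ 0.5 -0.6 -3.3] gap 0.148 toolx [ 0.1175 -0.0095 -0.993 ] yaw -12.25 q [-0.1   0.52  1.76  0.    0.74  0.11]
tcp bay [ 0.0145 -0.0002  0.1128]
plane slopes bx,by,z0 [0.1029 0.0047 0.1003] 53425
[-0.0597 -0.0585  0.0872  0.0885]
[-0.0608 -0.0535  0.0752  0.0758]
```

View pics/w5.png

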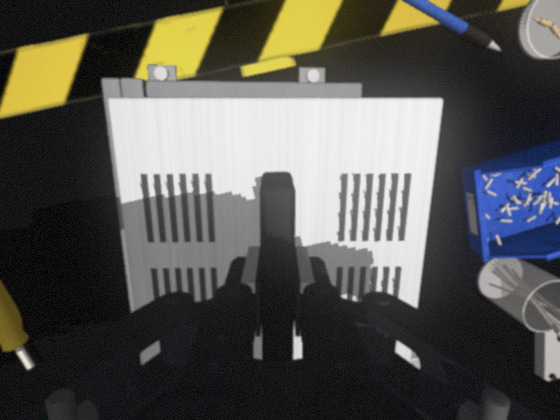

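View pics/t5.png

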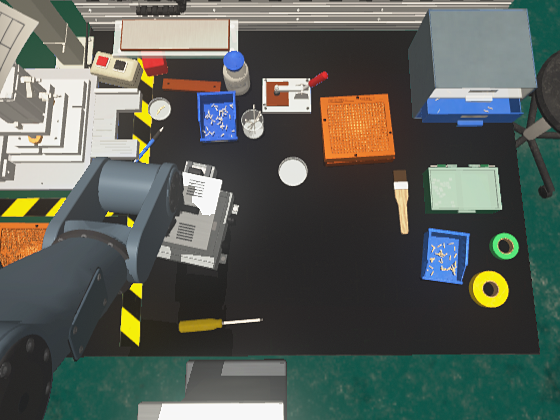

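View pics/s5.png

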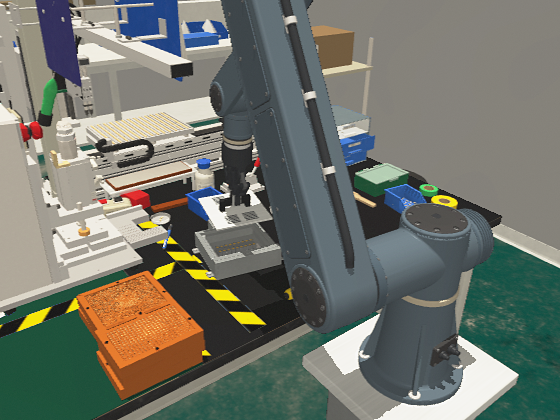

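The top plane of the plate slopes 5.9° along bay x and 0.3° sideways. Its near edge is at bay x=-60 mm and its far edge at 88.5, with the y centre about +0.8 mm. These agree with the known grip geometry. I lower it short of the lip in two stages.

Run:
```python
from h import *
plan(bayw(.0165,-.001,.045),-12.2)
```

```text
shift mm [66.7 -4.5  1.7] spin -0.05 yaw now -12.25
```

Emit:
play_rows([
  [0.03,-0.001,0.001,0],
  [0.05,-0.003,0.0015,0],
  [0.0667,-0.0045,0.0017,0],
  [0.0667,-0.0045,0.0017,0],
  [0.0667,-0.0045,0.0017,0],
  [0.0667,-0.0045,0.0017,0],
])

```text
t: 14.35
tcp_pos: [0.5613, 0.0549, 0.0822]
tool_rot: [0.58, 0.415, -0.519, 0.472]
force: [-0.3, 0.4, -3.3]
finger_gap: 0.151
```

```bash
cat >> h.py <<'E'
def plate(tag):
    s=take('wrist',tag); print('tcp bay',tobay(manip.sense()['tcp_pos']).round(4))
    im=s['image']; Q=tobay(cloud(s)); tb=tobay(manip.sense()['tcp_pos'])
    m=((im.min(2)>70)&(abs(Q[...,0]-tb[0])<.1)&(abs(Q[...,1])<.1)&(abs(Q[...,2]-tb[2]+.012-.1*(Q[...,0]-tb[0]))<.012)).astype(np.uint8)
    m[:,:100]=0; m[:90]=0; m[:,450:]=0; m[265:]=0
    q=Q[m>0]; A=np.c_[q[:,:2],np.ones(len(q))]
    for _ in range(5):
        co=np.linalg.lstsq(A,q[:,2],rcond=None)[0]; r=q[:,2]-A@co; k=abs(r)<.003; q=q[k];A=A[k]
    print('slopes',co.round(4),len(q),'x',np.percentile(q[:,0],[0.1,1,99,99.9]).round(4),'y',np.percentile(q[:,1],[1,99,99.9]).round(4))
E
python3 - <<'E'
from h import *
stat(); plate('w6'); plan(bayw(.0165,-.001,.0275),-12.2)
E
```

```text
t 14.35 tcp [0.5613 0.0549 0.0822] force [-0.3  0.4 -3.3] gap 0.151 toolx [ 0.1176 -0.0095 -0.993 ] yaw -12.25 q [-0.1   0.63  1.8   0.    0.59  0.11]
tcp bay [ 0.0175 -0.0009  0.0463]
slopes [0.1031 0.0043 0.0335] 47490 x [-0.0567 -0.0554  0.09    0.0915] y [-0.0043  0.0746  0.0752]
shift mm [18.5 -3.2  0.4] spin -0.04 yaw now -12.24
```

View pics/w6.png

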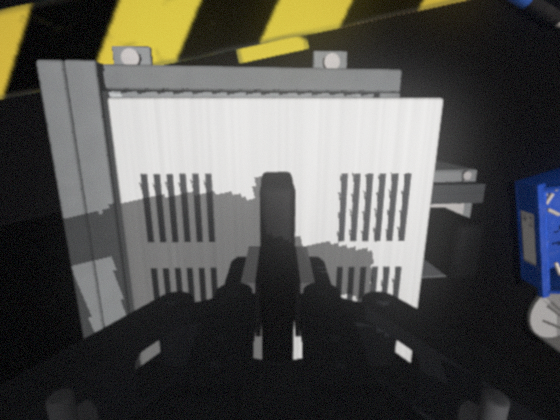

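The plate's near edge (u≈112) is clear of the lip's inner edge (u≈100–105), and the knob is at (460,190). I continue down.

Emit:
play_rows([
  [0.008,-0.0015,0,0],
  [0.0155,-0.003,0,0],
  [0.0195,-0.0035,0,0],
  [0.0195,-0.0035,0,0],
  [0.0195,-0.0035,0,0],
])

```text
t: 14.9
tcp_pos: [0.56, 0.0555, 0.0622]
tool_rot: [0.579, 0.415, -0.519, 0.472]
force: [-0.2, -0.3, -3.6]
finger_gap: 0.154
```

Run:
```python
from h import *
stat(); plate('w7'); plan(bayw(.0,-.001,.0275),-12.2)
```

```text
t 14.9 tcp [0.56   0.0555 0.0622] force [-0.2 -0.3 -3.6] gap 0.154 toolx [ 0.1172 -0.0095 -0.9931] yaw -12.24 q [-0.1   0.67  1.81  0.    0.55  0.11]
tcp bay [ 0.0164 -0.0006  0.0264]
slopes [0.1022 0.0043 0.0136] 47477 x [-0.0581 -0.0567  0.0886  0.0902] y [-0.004   0.0749  0.0755]
shift mm [ -3.  -16.1   0.4] spin -0.04 yaw now -12.24
```

View pics/w7.png

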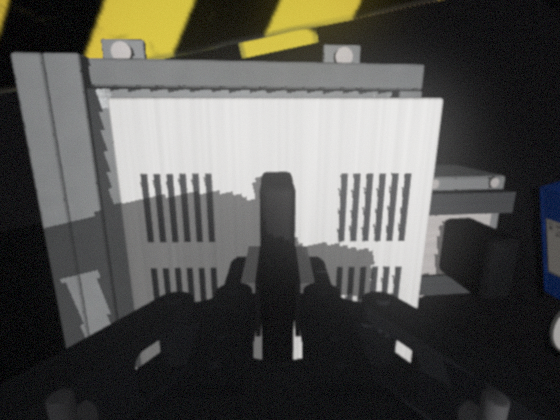

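The plate's near top edge is now 7.7 mm above the seat and so below the lip's underside at 12 mm. The far underside is at 16.8, above the tongue at 14. I slide it under the lip.

Emit:
play_rows([
  [-0.001,-0.004,0,0],
  [-0.0018,-0.008,0,0],
  [-0.0026,-0.012,0,0],
  [-0.003,-0.016,0,0],
  [-0.003,-0.0165,0,0],
  [-0.003,-0.0165,0,0],
])

```text
t: 15.55
tcp_pos: [0.5437, 0.0591, 0.0635]
tool_rot: [0.58, 0.415, -0.519, 0.472]
force: [-0.0, -0.5, -3.4]
finger_gap: 0.148
```

Run:
```python
from h import *
stat(); plate('w8')
```

```text
t 15.55 tcp [0.5437 0.0591 0.0635] force [-0.  -0.5 -3.4] gap 0.148 toolx [ 0.1177 -0.0095 -0.993 ] yaw -12.24 q [-0.1   0.65  1.85  0.    0.52  0.11]
tcp bay [-0.0002 -0.0006  0.0275]
slopes [0.1021 0.0047 0.0166] 43087 x [-0.0648 -0.0634  0.0721  0.0735] y [-0.004   0.0749  0.0755]
```

View pics/w8.png

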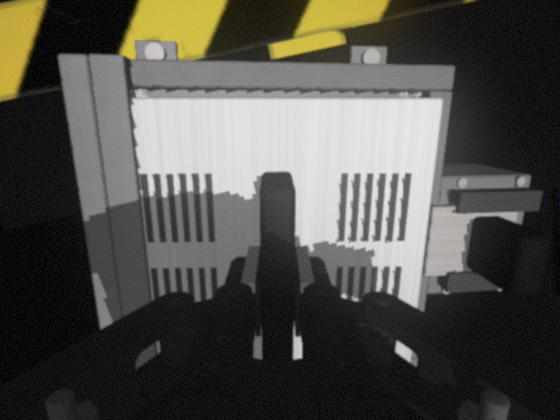

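The cover is hooked: its near edge is hidden under the lip (u≈135) and its far edge is at bay x≈73.5, inside the wall, with no contact force. I ease the grip and lower in small steps, moving slightly toward +x as it flattens.

Emit:
play_rows([
  [0.001,0,0,0],
  [0.002,0,0,0],
  [0.003,0,0,0],
  [0.003,0,0,0],
  [0.003,0,0,0],
], force=20, claw=5)

```text
t: 16.1
tcp_pos: [0.5448, 0.0589, 0.0608]
tool_rot: [0.58, 0.414, -0.519, 0.472]
force: [1.1, 0.3, -0.1]
finger_gap: 0.15
```

Run:
```python
from h import *
stat(); plate('w9')
```

```text
t 16.1 tcp [0.5448 0.0589 0.0608] force [ 1.1  0.3 -0.1] gap 0.15 toolx [ 0.1189 -0.0097 -0.9929] yaw -12.24 q [-0.1   0.66  1.85  0.    0.51  0.11]
tcp bay [ 0.0006 -0.0004  0.0248]
slopes [ 0.0978 -0.0001  0.0139] 42813 x [-0.0655 -0.0639  0.0731  0.0745] y [-0.0038  0.0747  0.0752]
```

Emit:
play_rows([
  [0.001,0,0,0],
  [0.002,0.0003,0,0],
  [0.003,0.0005,0,0],
  [0.003,0.0005,0,0],
  [0.003,0.0005,0,0],
])

```text
t: 16.65
tcp_pos: [0.5456, 0.0588, 0.0589]
tool_rot: [0.58, 0.414, -0.519, 0.473]
force: [-1.4, 0.6, 8.8]
finger_gap: 0.149
```

Run:
```python
from h import *
stat(); plate('w10')
```

```text
t 16.65 tcp [0.5456 0.0588 0.0589] force [-1.4  0.6  8.8] gap 0.149 toolx [ 0.1191 -0.0097 -0.9928] yaw -12.23 q [-0.1   0.66  1.85  0.    0.51  0.11]
tcp bay [ 0.0014 -0.0004  0.0229]
slopes [ 0.0726 -0.0011  0.0118] 44001 x [-0.0659 -0.0648  0.074   0.0856] y [-0.0039  0.0748  0.0755]
```

Emit:
play_rows([
  [0.001,0,0,0],
  [0.002,0.0003,0,0],
  [0.003,0.0005,0,0],
  [0.003,0.0005,0,0],
  [0.003,0.0005,0,0],
])

```text
t: 17.2
tcp_pos: [0.5462, 0.0587, 0.0574]
tool_rot: [0.58, 0.414, -0.519, 0.472]
force: [-1.4, 1.4, 12.7]
finger_gap: 0.153
```

Run:
```python
from h import *
stat(); plate('w11')
```

```text
t 17.2 tcp [0.5462 0.0587 0.0574] force [-1.4  1.4 12.7] gap 0.153 toolx [ 0.1188 -0.0096 -0.9929] yaw -12.22 q [-0.1   0.67  1.84  0.    0.51  0.11]
tcp bay [ 0.002  -0.0003  0.0214]
slopes [ 0.0525 -0.0006  0.0103] 45371 x [-0.066  -0.0649  0.0866  0.0913] y [-0.0047  0.0749  0.0755]
```

Emit:
play_rows([
  [0.001,0,0,0],
  [0.002,0.0003,0,0],
  [0.003,0.0005,0,0],
  [0.004,0.0005,0,0],
  [0.004,0.0005,0,0],
])

```text
t: 17.75
tcp_pos: [0.5468, 0.0587, 0.056]
tool_rot: [0.58, 0.414, -0.519, 0.472]
force: [-3.6, -0.4, 21.7]
finger_gap: 0.148
```

Run:
```python
from h import *
stat(); plate('w12')
```

```text
t 17.75 tcp [0.5468 0.0587 0.056 ] force [-3.6 -0.4 21.7] gap 0.148 toolx [ 0.119  -0.0096 -0.9928] yaw -12.23 q [-0.1   0.67  1.84  0.    0.51  0.11]
tcp bay [ 0.0026 -0.0003  0.02  ]
slopes [ 0.0389 -0.0039  0.0093] 45599 x [-0.0661 -0.0649  0.0862  0.0909] y [-0.0047  0.0749  0.0756]
```

The plate is down to 2.2° with its far edge about 6 mm up, and the reaction has reached 22 N. I loosen the jaws by a hair so the rest comes down under light guidance.

Emit:
play_rows([
  [0,0,0,0],
  [0.0005,0,0,0],
  [0.001,0,0,0],
], claw=15)

```text
t: 18.1
tcp_pos: [0.5467, 0.0587, 0.0563]
tool_rot: [0.58, 0.414, -0.519, 0.472]
force: [-3.1, 0.1, 14.7]
finger_gap: 0.15
```

Run:
```python
from h import *
stat(); plate('w13')
```

```text
t 18.1 tcp [0.5467 0.0587 0.0563] force [-3.1  0.1 14.7] gap 0.15 toolx [ 0.1189 -0.0094 -0.9929] yaw -12.26 q [-0.1   0.67  1.84  0.    0.51  0.11]
tcp bay [ 0.0025 -0.0003  0.0203]
slopes [ 0.0426 -0.0031  0.0096] 45502 x [-0.066  -0.0649  0.0863  0.091 ] y [-0.0046  0.0749  0.0755]
```

Emit:
play_rows([
  [0.001,0,0,0],
  [0.002,0.0002,0,0],
  [0.002,0.0002,0,0],
], claw=16)

```text
t: 18.45
tcp_pos: [0.5468, 0.0586, 0.0557]
tool_rot: [0.58, 0.414, -0.519, 0.472]
force: [-3.1, -0.1, 12.4]
finger_gap: 0.16
```

Run:
```python
from h import *
stat(); plate('w14')
```

```text
t 18.45 tcp [0.5468 0.0586 0.0557] force [-3.1 -0.1 12.4] gap 0.16 toolx [ 0.1188 -0.0094 -0.9929] yaw -12.27 q [-0.1   0.67  1.84  0.    0.51  0.11]
tcp bay [ 0.0026 -0.0003  0.0197]
slopes [ 0.0345 -0.005   0.0092] 46040 x [-0.0661 -0.0649  0.0856  0.0907] y [-0.0046  0.0749  0.0765]
```

Emit:
play_rows([
  [0.001,0,0,0],
  [0.002,0.0002,0,0],
  [0.002,0.0002,0,0],
], claw=17)

```text
t: 18.8
tcp_pos: [0.547, 0.0586, 0.0549]
tool_rot: [0.58, 0.414, -0.519, 0.472]
force: [-2.5, -0.1, 10.8]
finger_gap: 0.172
```

Run:
```python
from h import *
stat(); plate('w15')
```

```text
t 18.8 tcp [0.547  0.0586 0.0549] force [-2.5 -0.1 10.8] gap 0.172 toolx [ 0.119  -0.0094 -0.9928] yaw -12.27 q [-0.1   0.67  1.84  0.    0.51  0.11]
tcp bay [ 0.0028 -0.0003  0.0189]
slopes [ 0.0224 -0.003   0.0084] 47406 x [-0.0662 -0.065   0.0858  0.0902] y [-0.0044  0.0751  0.0781]
```

Emit:
play_rows([
  [0.001,0,0,0],
  [0.002,0.0002,0,0],
  [0.002,0.0002,0,0],
], claw=18)

```text
t: 19.15
tcp_pos: [0.5475, 0.0585, 0.0531]
tool_rot: [0.58, 0.414, -0.519, 0.472]
force: [-1.2, -0.3, 5.5]
finger_gap: 0.18
```

Emit:
play_rows([
  [0.001,0,0,0],
  [0.002,0.0002,0,0],
  [0.002,0.0002,0,0],
], claw=19)

```text
t: 19.45
tcp_pos: [0.5479, 0.0584, 0.0506]
tool_rot: [0.58, 0.414, -0.519, 0.472]
force: [-0.2, -0.2, -0.3]
finger_gap: 0.186
```

Run:
```python
from h import *
stat(); plate('w16')
```

```text
t 19.45 tcp [0.5479 0.0584 0.0506] force [-0.2 -0.2 -0.3] gap 0.186 toolx [ 0.1188 -0.0094 -0.9929] yaw -12.28 q [-0.1   0.68  1.84  0.    0.5   0.11]
tcp bay [ 0.0038 -0.0003  0.0147]
slopes [ 0.0044 -0.0013  0.0066] 48372 x [-0.0663 -0.0651  0.0844  0.0886] y [-0.0039  0.075   0.0771]
```

View pics/w16.png

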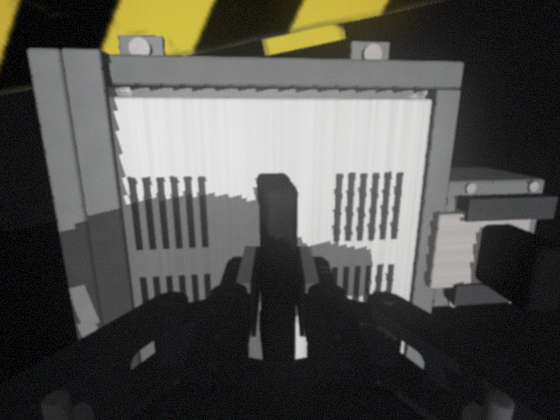

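The cover is flat: slope is about 0.3°, its top is 6.6 mm above the seat, and there is no residual force. I release and rise.

Emit:
play_rows([
  [0,0,0,0],
  [0,0,0,0],
  [0,0,0,0],
  [-0.02,0,0,0],
  [-0.06,0,0,0],
  [-0.1,0,0,0],
  [-0.1,0,0,0],
], claw=42)

```text
t: 20.2
tcp_pos: [0.5389, 0.0593, 0.1549]
tool_rot: [0.582, 0.412, -0.516, 0.475]
force: [1.2, -0.3, -0.5]
finger_gap: 0.418
```

Run:
```python
from h import *
stat(); s=take('wrist','w17'); im=s['image']; Q=tobay(cloud(s))
def med(a,b,lo=-.02,hi=.08):
    k=(Q[...,0]>a[0])&(Q[...,0]<a[1])&(Q[...,1]>b[0])&(Q[...,1]<b[1])&(Q[...,2]>lo)&(Q[...,2]<hi); return Q[k]
q=med((-.06,.06),(-.07,.07),0,.012); A=np.c_[q[:,:2],np.ones(len(q))]; co=np.linalg.lstsq(A,q[:,2],rcond=None)[0]; print('plate',co.round(4))
q=med((-.03,.03),(-.06,.06),.031,.045); print('bar',np.median(q[:,2]),cv2.minAreaRect(q[:,:2].astype(np.float32)))
q=med((.07,.14),(-.03,.03),.042,.056); print('knob',q.mean(0),cv2.minAreaRect(q[:,:2].astype(np.float32)))
m=(im.min(2)>110)&(Q[...,2]<.0075)&(Q[...,2]>.003); q=Q[m&(abs(Q[...,1])<.06)&(abs(Q[...,0])<.1)]; print('white x',np.percentile(q[:,0],[.2,99.8]));q=Q[m&(abs(Q[...,0])<.06)&(abs(Q[...,1])<.1)]; print('y',np.percentile(q[:,1],[.2,99.8]))
plan(bayw(.110,0,.07),-12.2)
```

```text
t 20.2 tcp [0.5389 0.0593 0.1549] force [ 1.2 -0.3 -0.5] gap 0.418 toolx [ 0.129  -0.0103 -0.9916] yaw -12.27 q [-0.1   0.49  1.81  0.    0.72  0.11]
plate [-0.     -0.0003  0.0065]
bar 0.038079107664222546 ((0.0009480188600718975, 0.0010714530944824219), (0.08310005068778992, 0.014128979295492172), 89.99297332763672)
knob [0.10895064 0.00301113 0.04739457] ((0.1103486493229866, 0.002360474318265915), (0.01690417341887951, 0.029328888282179832), 1.02166748046875)
white x [-0.06472314  0.08640427]
y [-0.07601712  0.09057484]
shift mm [ 60.9 109.7  -0.7] spin -0.07 yaw now -12.27
```

View pics/w17.png

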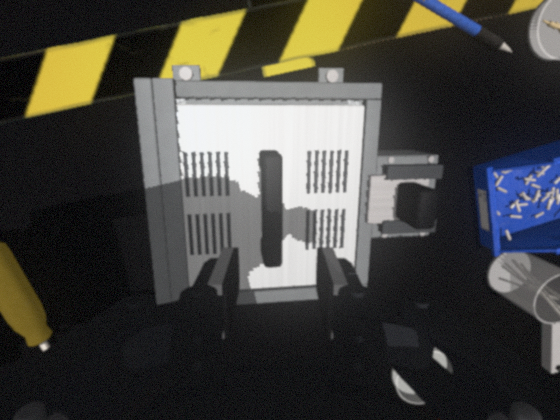

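The cover is flat (slopes ≤0.0003), with the handle centre at bay (0.9, 1.1) mm, well inside 5 mm. The knob is at bay x≈110, with the latch open. Now the latch.

Emit:
play_rows([
  [0,0.04,0,0],
  [0,0.08,0,0],
  [0,0.1095,0,0],
  [0,0.1095,0,0],
  [0.03,0.1095,0,0],
  [0.06,0.1095,0,0],
  [0.06,0.1095,0,0],
])

```text
t: 20.95
tcp_pos: [0.6466, 0.0361, 0.101]
tool_rot: [0.579, 0.416, -0.52, 0.471]
force: [-1.1, -0.6, -0.1]
finger_gap: 0.425
```

Run:
```python
from h import *
stat(); print(tobay(manip.sense()['tcp_pos'])); take('wrist','w18'); plan(bayw(.110,0.0015,.026),-12.2)
```

```text
t 20.95 tcp [0.6466 0.0361 0.101 ] force [-1.1 -0.6 -0.1] gap 0.425 toolx [ 0.1128 -0.0086 -0.9936] yaw -12.27 q [-0.12  0.68  1.57  0.01  0.78  0.09]
[ 0.10493734 -0.00125518  0.06498492]
shift mm [41.5 -1.3 -1.9] spin -0.07 yaw now -12.27
```

View pics/w18.png

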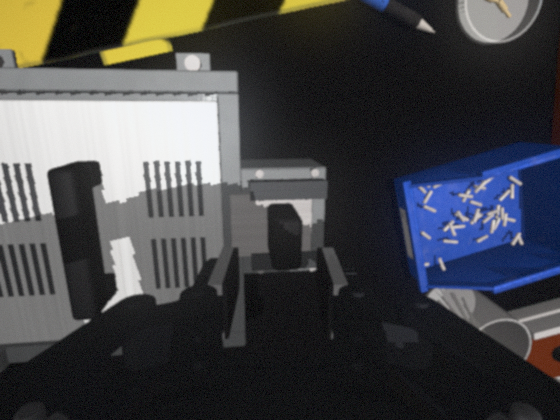

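The knob (285,235) sits between the fingertips at (225,285) and (332,280). I move down, then push it home with the far finger.

Emit:
play_rows([
  [0.02,-0.001,-0.002,0],
  [0.035,-0.001,-0.002,0],
  [0.041,-0.001,-0.002,0],
  [0.041,-0.001,-0.002,0],
])

```text
t: 21.4
tcp_pos: [0.652, 0.0378, 0.0621]
tool_rot: [0.579, 0.415, -0.519, 0.471]
force: [-0.9, -0.6, 0.7]
finger_gap: 0.422
```

Emit:
play_rows([
  [0,0,0,0],
  [0,0,0,0],
  [0,0,0,0],
], claw=24)

```text
t: 21.7
tcp_pos: [0.6532, 0.0376, 0.0632]
tool_rot: [0.58, 0.414, -0.519, 0.472]
force: [1.4, -1.4, 0.2]
finger_gap: 0.243
```

Run:
```python
from h import *
stat(); print(tobay(manip.sense()['tcp_pos'])); plan(bayw(.085,0.0015,.027),-12.2)
```

```text
t 21.7 tcp [0.6532 0.0376 0.0632] force [ 1.4 -1.4  0.2] gap 0.243 toolx [ 0.1189 -0.0093 -0.9929] yaw -12.27 q [-0.12  0.74  1.57  0.01  0.71  0.09]
[0.11110101 0.00160059 0.02723582]
shift mm [ -2.9 -25.9   0.1] spin -0.07 yaw now -12.27
```

Emit:
play_rows([
  [-0.0005,-0.005,0,0],
  [-0.001,-0.01,0,0],
  [-0.0017,-0.015,0,0],
  [-0.0022,-0.02,0,0],
  [-0.0027,-0.024,0,0],
  [-0.003,-0.027,0,0],
  [-0.003,-0.028,0,0],
  [-0.003,-0.028,0,0],
])

```text
t: 22.5
tcp_pos: [0.6325, 0.0421, 0.064]
tool_rot: [0.584, 0.41, -0.515, 0.476]
force: [13.7, -2.8, -6.4]
finger_gap: 0.239
```

Run:
```python
from h import *
stat(); print(tobay(manip.sense()['tcp_pos'])); take('wrist','w19')
```

```text
t 22.5 tcp [0.6325 0.0421 0.064 ] force [13.7 -2.8 -6.4] gap 0.239 toolx [ 0.1338 -0.0114 -0.9909] yaw -12.31 q [-0.11  0.72  1.64  0.01  0.65  0.1 ]
[0.08988341 0.0016596  0.02801653]
```

View pics/w19.png

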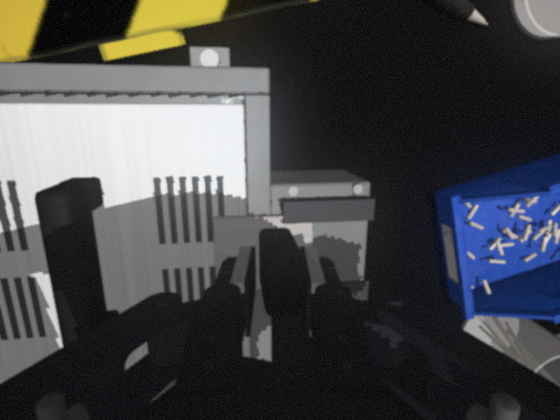

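The tongue now overlaps the cover (tip at u≈213) and the 14 N reaction indicates the home stop. I back off, open and rise to check.

Emit:
play_rows([
  [0,0.0055,0,0],
  [0,0.0055,0,0],
  [0,0.0055,0,0],
  [-0.03,0.0055,0,0],
  [-0.08,0.0055,0,0],
  [-0.13,0.0055,0,0],
  [-0.18,0.0055,0,0],
  [-0.18,0.0055,0,0],
], claw=40)

```text
t: 23.35
tcp_pos: [0.6161, 0.0433, 0.2507]
tool_rot: [0.586, 0.407, -0.511, 0.479]
force: [0.6, 0.4, 0.1]
finger_gap: 0.402
```

Run:
```python
from h import *
stat(); s=take('wrist','w20'); Q=tobay(cloud(s)).reshape(-1,3)
def med(a,b,lo,hi): return Q[(Q[:,0]>a[0])&(Q[:,0]<a[1])&(Q[:,1]>b[0])&(Q[:,1]<b[1])&(Q[:,2]>lo)&(Q[:,2]<hi)]
q=med((.07,.14),(-.03,.03),.042,.056); print('knob',q.mean(0),cv2.minAreaRect(q[:,:2].astype(np.float32)))
q=med((.04,.08),(-.015,.015),.0105,.018); print('tip',np.percentile(q[:,0],[.5,2,10]),np.median(q[:,2]))
q=med((-.055,.055),(-.07,.07),0,.012); A=np.c_[q[:,:2],np.ones(len(q))]; print('plate',np.linalg.lstsq(A,q[:,2],rcond=None)[0].round(4))
q=med((-.03,.03),(-.06,.06),.031,.045); print('bar',np.median(q[:,2]),cv2.minAreaRect(q[:,:2].astype(np.float32)))
# bystanders top view
a=load('top0');b=take('top','t20')
for n,(x0,x1,y0,y1) in dict(dish=(270,315,150,195),brush=(388,415,165,240),pen=(125,170,120,175)).items():
    print(n,np.mean(abs(a['image'][y0:y1,x0:x1].astype(int)-b['image'][y0:y1,x0:x1])).round(2))
```

```text
t 23.35 tcp [0.6161 0.0433 0.2507] force [0.6 0.4 0.1] gap 0.402 toolx [ 0.1462 -0.0125 -0.9892] yaw -12.28 q [-0.11  0.44  1.54  0.    1.01  0.1 ]
knob [0.0885443  0.00292392 0.0479908 ] ((0.08856303989887238, 0.0022949418053030968), (0.015043963678181171, 0.02956133894622326), 0.2213476598262787)
tip [0.05921681 0.05950596 0.06111551] 0.01440449248974663
plate [-0.0001  0.      0.0065]
bar 0.03803269605564378 ((0.0010962835513055325, 0.0007660128176212311), (0.08365333080291748, 0.014424044638872147), 89.84136962890625)
dish 6.09
brush 4.48
pen 53.58
```

View pics/w20.png

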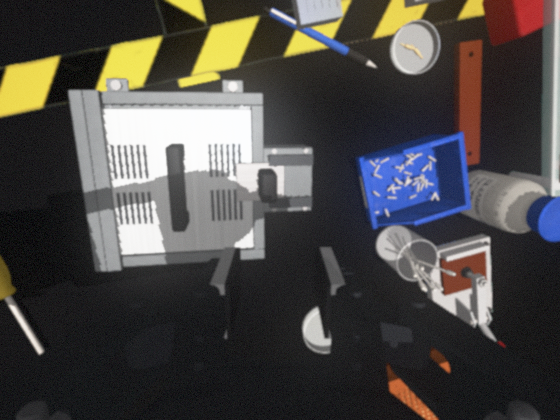

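View pics/t20.png

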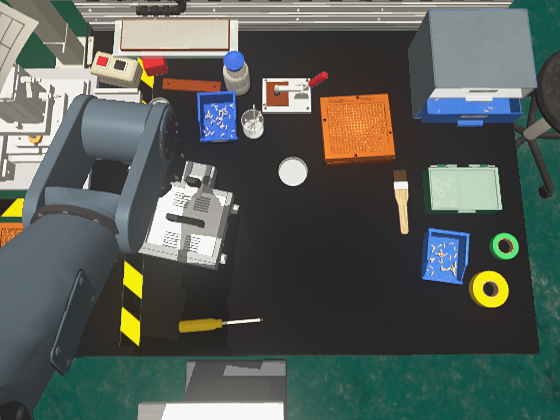

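The cover is flat and the tongue tip is at bay x≈60, which is home. The dish and brush are unchanged. In the top view the arm hides the pen, which is why its pixel difference is large, but the wrist view shows it lying undisturbed. The gripper is clear of everything.

```bash
python3 -c "
from station import manip
print(manip.sign_off())"
```

```text
the job is handed in; nothing more can be done
None
```

The enclosure is closed: the cover lies flat on its seat under the lip, and the latch is fully home over its free edge. I handed the job in at about 23 s of the 64 s allowed.

- **Latch open:** I gripped the knob and slid it back until it hit the stop.
- **Tilting the cover:** the move commands cannot tilt the tool. I got the tilt by commanding moves past the arm's reach limit, which leaned the tool and the held cover about 6°.
- **Hooking and lowering:** the near edge went under the lip without contact. I then pressed the far edge down in small steps while easing the jaws open. The highest force reading was 22 N.
- **Latch home:** I pushed the knob home until the stop gave 14 N.

Last checks before hand-in:

| Check | Measured | Required |
|---|---|---|
| Cover tilt | about 0.0001 rad | below 0.03 rad |
| Handle centre from recess middle | 1.1 mm in x, 0.8 mm in y | within 5 mm |
| Handle bar top above seat | 38.0 mm | 38 mm when seated |
| Latch tongue tip | bay x about 59.5–60 mm | 60 mm when home |

The gripper was clear, with no meaningful force on it. The dish and brush looked unchanged in the top view. The pen's comparison in that view failed because the arm hid it. In the wrist view the pen looks undisturbed, but I did not measure its position.

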